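# Find the full mould by weight and blow it loose

## Robot

A 7-joint arm with a two-finger parallel gripper is mounted at the origin on the work surface. World frame = base frame: x ahead of the robot, y to its left, z up, the work surface at z = 0. Lengths are in mm, angles in rad, forces in N, time in s.
With the tool pointing down it reaches from about 425 to 875 mm from the base axis. Payload 8.4 kg.
Tool frame: the origin (TCP) lies on the mounting face of the last link; the fingertips stand 173 mm ahead of it and the grasp point (between the pads) lies 155 mm ahead of it; y points along the fingers, x is the direction in which the jaws open and shut, and the axes are right-handed (so a half turn about y gives the same grasp; the last joint's range is limited). The gripper opens to 85 mm and grips with 20 to 120 N. Pads are 22 mm wide; open, the fingers measure 114 mm over their backs; the gripper's body (76 mm by 85 mm) begins 54 mm behind the grasp point. The pads swing forward as they close: fully open they stand 13 mm farther back than shut.
Start: joints at [-1.435, 0.333, 0.04, 1.465, -0.013, 1.343, -0.059], TCP at [151.227, 632.142, 404.708] pointing down, gripper open.
Joint ranges: [-2.58, 2.58], [-0.38, 2.09], [-1.3, 1.39], [0.25, 2.4], [-1.5, 4.64], [0.08, 2.09], [-2.65, 2.65]. Speed limits (rad/s): [2.22, 2.22, 2.79, 2.79, 3.14, 3.14, 3.14].

## Interface

Orientations are given as a rotation vector (axis times angle).
In Python, from bench import ctrl gives the robot as it stands. The module is installed in compiled form; this text tells all that it offers.
- The arm moves only by the shell command python3 -m jog 'ROWS' [FORCE]. ROWS is JSON, a list of rows, each a list of 5 numbers: the shift along the tool's x, y, z in m, then the turn about the tool's y in units of 10 degrees (1.0 is 10 degrees), then the finger opening in m, from 0 to 0.0854. A call has exactly 5 rows; each row is the pose to reach, as a shift and turn from the pose measured when the call began, along the tool's axes at that moment; what a row does not reach only later rows make up. A row lasts 1/8 s, in which the tool goes at most 62.5 mm and 10.7 degrees, less where a joint would pass 70% of its speed; a pose out of reach is approached as far as the arm can. A call with a gripper value outside its range is refused whole. The fingers move at their own pace and stop on an object; FORCE is the grip in N (left out, the last holds). Time passes only in rows, so rows that repeat a pose let the fingers close, or fill a call up. It gives the time, the measured TCP pose, the force and the opening at its end, in the units of the state.
- ctrl.state(): the state, without advancing time (a new reading comes with each control period).
- ctrl.camera(name): name is "side" or "top"; returns the picture (480x640x3 uint8, red, green, blue); there is no depth.
- ctrl.camera_model(name): a dict with "fx", "fy", "cx", "cy" (pixels), "R" (3x3) and "t" (3): a world point X has camera coordinates R X + t. Camera axes: x right, y down, z forward; pixel columns grow to the right and rows downward; lengths in mm; the calibration is good to about 2 mm. A picture is of the moment at which its call begins. camera_model takes no time and is no camera call.
- ctrl.job_done(): hands the job in, once; it reports no verdict.
The state is a dict: "clock": time; "joint_pos": joint angles; "dq": joint speeds; "joint_efforts": joint torques, N m; "tool_pos": TCP position; "tool_rot": TCP orientation; "wrist_force": force on the tool from outside, world axes, zero at the start; "torque": the same for the moment, N m; "grip_width": opening from 0.0 (shut) to 1.0 (fully open).
Only numpy, scipy, OpenCV 4.12 (cv2) and the standard library are available. Lean on these libraries where they do the work, as an engineer would, in place of code of your own. Each camera call takes 0.05 s, during which the arm holds its last target. There are 200 camera calls.

## Task

Three identical closed moulds stand on a wooden board and one of them still has a casting inside: find it by lifting, as the full one is clearly heavier, and set it upright in the middle of the round metal stand. Then press the plunger on the air valve fully down to its stop, hold it there for half a second, and let it come up; the two empty moulds must end upright on the board they came from. Plaster chips and the casting is soft, so keep the moulds upright, set them down gently, and do not disturb the small raw bowl standing alone between the stand and the valve.

Things in the scene. Friction and masses are not known exactly. Their poses are not given: they have to be found in the camera images.
- mould_a: closed white plaster mould: round drum 110 mm wide, 83 mm high (two halves held by 3 steel clips; stays shut), with a round boss 52 mm wide, 31 mm high on top in the middle to grasp. Origin: centre of its underside, z up. All 3 look alike: empty 0.36-0.46 kg, with casting 0.67-0.88 kg; which is full varies. This one starts at the left (+y) end of the board.
- mould_b: closed white plaster mould: round drum 110 mm wide, 83 mm high (two halves held by 3 steel clips; stays shut), with a round boss 52 mm wide, 31 mm high on top in the middle to grasp. Origin: centre of its underside, z up. All 3 look alike: empty 0.36-0.46 kg, with casting 0.67-0.88 kg; which is full varies. This one starts in the middle of the board.
- mould_c: closed white plaster mould: round drum 110 mm wide, 83 mm high (two halves held by 3 steel clips; stays shut), with a round boss 52 mm wide, 31 mm high on top in the middle to grasp. Origin: centre of its underside, z up. All 3 look alike: empty 0.36-0.46 kg, with casting 0.67-0.88 kg; which is full varies. This one starts at the right (-y) end of the board.
- board: fixed wooden plank lying on the table, 130 mm (x) by 520 mm (y), 22 mm thick, on which the moulds start. Origin: centre of its underside, on the table.
- stand: fixed round metal air-release stand: a flat disc 130 mm in diameter on a short column and foot, its top 50 mm above the table. Origin: centre of the foot's underside, on the table. It and the air valve stand beyond the board, one on the left and one on the right, either way round.
- stand_top (a point): centre of the stand's flat top face, where the middle of the full mould goes.
- valve_box: fixed grey air-valve box, 90 by 90 mm and 55 mm high, with a round push plunger on top in the middle. Origin: centre of its underside, on the table.
- plunger_top (a point): centre of the top face of the valve's plunger, a round metal head 48 mm in diameter that is pressed straight down; this point moves with it.
- plunger (a joint): travel of the plunger in m: 0 up, 0.014 fully down against its stop. A spring brings it back up; holding it fully down takes 12 N or more.
- raw_bowl: small raw clay bowl, 100 mm across and 55 mm high, loose and fragile, alone beyond the board between the stand and the valve. Leave it alone. Origin: centre of its underside.

How it is judged (in metres and radians):
On the way, in this order (a step that is already met when the one before it is completed fails the run):
1. the full mould stands upright in the middle of the stand and is let go (((contact force between mould_a and stand above 5.5 N and horizontal distance between mould_a and stand_top below 0.02 m and angle between mould_a's own z axis and vertical below 0.1 rad and contact force between mould_a and the fingers below 0.1 N) or (contact force between mould_b and stand above 5.5 N and horizontal distance between mould_b and stand_top below 0.02 m and angle between mould_b's own z axis and vertical below 0.1 rad and contact force between mould_b and the fingers below 0.1 N) or (contact force between mould_c and stand above 5.5 N and horizontal distance between mould_c and stand_top below 0.02 m and angle between mould_c's own z axis and vertical below 0.1 rad and contact force between mould_c and the fingers below 0.1 N))), for 0.2 s.
2. the plunger is held fully down at its stop while the full mould is on the stand (value of joint plunger above 0.0122 m and ((contact force between mould_a and stand above 5.5 N and horizontal distance between mould_a and stand_top below 0.02 m and angle between mould_a's own z axis and vertical below 0.1 rad and contact force between mould_a and the fingers below 0.1 N) or (contact force between mould_b and stand above 5.5 N and horizontal distance between mould_b and stand_top below 0.02 m and angle between mould_b's own z axis and vertical below 0.1 rad and contact force between mould_b and the fingers below 0.1 N) or (contact force between mould_c and stand above 5.5 N and horizontal distance between mould_c and stand_top below 0.02 m and angle between mould_c's own z axis and vertical below 0.1 rad and contact force between mould_c and the fingers below 0.1 N))), for 0.3 s.
At the end, for the whole second after the job is handed in: The full mould (it loads the stand with more than 5.5 N) stands on the stand, its centre within 20 mm of the stand's centre, within 0.1 rad of upright and let go; the two empty moulds stand at rest on the wooden board within 0.1 rad of upright; the plunger is back up (under 3 mm down) ((((contact force between mould_a and stand above 5.5 N and horizontal distance between mould_a and stand_top below 0.02 m and angle between mould_a's own z axis and vertical below 0.1 rad and contact force between mould_a and the fingers below 0.1 N) and (contact force between mould_b and board above 2.5 N and angle between mould_b's own z axis and vertical below 0.1 rad and linear speed of mould_b below 0.02 m/s) and (contact force between mould_c and board above 2.5 N and angle between mould_c's own z axis and vertical below 0.1 rad and linear speed of mould_c below 0.02 m/s)) or ((contact force between mould_b and stand above 5.5 N and horizontal distance between mould_b and stand_top below 0.02 m and angle between mould_b's own z axis and vertical below 0.1 rad and contact force between mould_b and the fingers below 0.1 N) and (contact force between mould_a and board above 2.5 N and angle between mould_a's own z axis and vertical below 0.1 rad and linear speed of mould_a below 0.02 m/s) and (contact force between mould_c and board above 2.5 N and angle between mould_c's own z axis and vertical below 0.1 rad and linear speed of mould_c below 0.02 m/s)) or ((contact force between mould_c and stand above 5.5 N and horizontal distance between mould_c and stand_top below 0.02 m and angle between mould_c's own z axis and vertical below 0.1 rad and contact force between mould_c and the fingers below 0.1 N) and (contact force between mould_a and board above 2.5 N and angle between mould_a's own z axis and vertical below 0.1 rad and linear speed of mould_a below 0.02 m/s) and (contact force between mould_b and board above 2.5 N and angle between mould_b's own z axis and vertical below 0.1 rad and linear speed of mould_b below 0.02 m/s))) and value of joint plunger below 0.003 m); the robot touches nothing.
It fails at once if a mould is set down hard on the stand or board (over 80 N) (contact force between any of mould_a, mould_b, mould_c and stand above 80 N or contact force between any of mould_a, mould_b, mould_c and board above 80 N).
It fails at once if a mould is tipped by more than 0.6 rad (angle between any of mould_a, mould_b, mould_c's own z axis and vertical above 0.6 rad).
It fails at once if the raw bowl is disturbed (moved over 20 mm) (distance of raw_bowl from where it was at the start of the episode above 0.02 m).
It also fails if it takes over 72 s, if anything falls off the work surface, if the arm or the gripper's body presses on something with over 40 N, if the wrist force passes 120 N, or if a joint passes its speed limit or range.

## Working session

There is one attempt and no reset: what is moved stays moved. The work goes in short steps, Python scripts to look and compute and a shell command to move; the robot and the scene stay as the last step left them, time stands still between calls to the robot, and variables do not carry over. Pictures are saved under pics/ and viewed, about 8 in all and at most 12, crops included, and the job is handed in when it is done.

```bash
mkdir -p pics
python3 - <<'E'
from bench import ctrl
import cv2
s=ctrl.state();print(s)
for n in("top","side"):
    im=ctrl.camera(n);cv2.imwrite(f"pics/{n}0.png",im[:,:,::-1]);print(n,ctrl.camera_model(n))
E
```

```text
{'clock': 0.0, 'joint_pos': array([-1.43522268,  0.33391982,  0.03985093,  1.46627118, -0.01340844,
        1.34328225, -0.0585011 ]), 'dq': array([-2.93092496e-03, -1.49604956e-05, -8.69113863e-04,  1.23880267e-03,
        5.76918409e-06,  4.17327370e-04, -1.03867257e-03]), 'joint_efforts': array([-1.88708444e-03, -6.58541322e+01,  1.36431053e+00, -4.05591667e+01,
        1.65388518e-02,  1.21234189e-02, -3.10582936e-05]), 'tool_pos': array([151.16004455, 632.00315212, 403.81499006]), 'tool_rot': array([-1.31225191, -1.03368254,  1.03569884]), 'wrist_force': array([0.34550926, 0.52041949, 0.56298877]), 'torque': array([0.01548987, 0.00106527, 0.03855961]), 'grip_width': 0.9991275600137365}
top {'fx': 544.3391335086291, 'fy': 544.3391335086291, 'cx': 323.17179668035504, 'cy': 235.94770174294243, 'R': array([[-7.80017779e-04, -9.99982972e-01, -5.78343785e-03],
       [-9.97785858e-01,  1.16289951e-03, -6.64983361e-02],
       [ 6.65039293e-02,  5.71876262e-03, -9.97769775e-01]]), 't': array([ 10.2759456 , 593.76410499, 977.03580807])}
side {'fx': 558.400428254696, 'fy': 558.400428254696, 'cx': 317.7274890779347, 'cy': 242.55173822735046, 'R': array([[-0.99593091, -0.08999491, -0.00474703],
       [-0.05123022,  0.60870312, -0.79174237],
       [ 0.07414231, -0.78827751, -0.61083671]]), 't': array([578.04518912,  85.43512129, 957.81008758])}
```

View pics/top0.png

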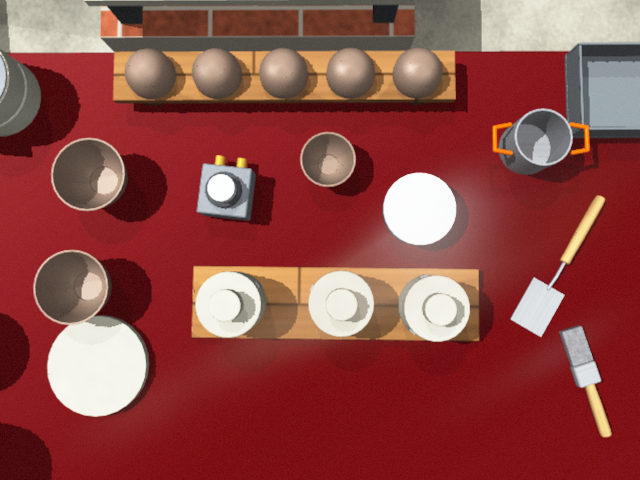

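View pics/side0.png

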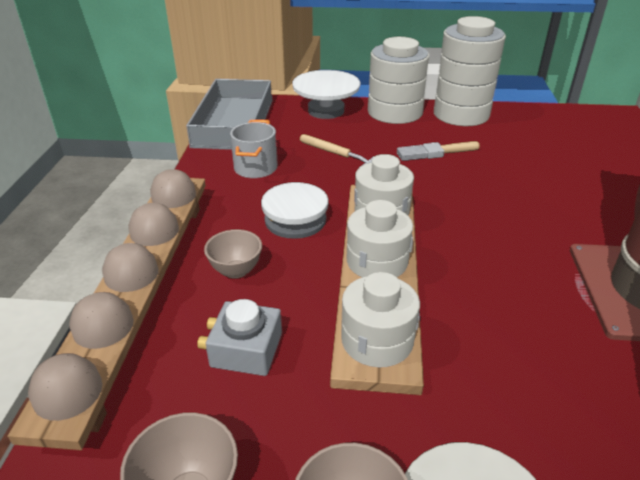

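The top view shows drums near (228,304), (340,304) and (437,309), the stand at (420,209), the plunger at (222,188) and the bowl at (328,160). The side view agrees: valve on the right (-y), stand on the left. Next I'll measure circles and the tool axes.

```bash
cat > h.py <<'E'
import numpy as np,cv2
from bench import ctrl
from scipy.spatial.transform import Rotation as Ro
def ray(n,u,v,z):
    m=ctrl.camera_model(n);R=m["R"];o=-R.T@m["t"]
    d=R.T@np.array([(u-m["cx"])/m["fx"],(v-m["cy"])/m["fy"],1]);return o+d*(z-o[2])/d[2]
def proj(n,X):
    m=ctrl.camera_model(n);c=m["R"]@np.array(X,float)+m["t"];return np.array([m["fx"]*c[0]/c[2]+m["cx"],m["fy"]*c[1]/c[2]+m["cy"]])
def tool():
    s=ctrl.state();R=Ro.from_rotvec(s["tool_rot"]).as_matrix();return np.array(s["tool_pos"]),R,s
def rel(target):  # world TCP target (mm) -> shift in tool axes (m)
    p,R,s=tool();return R.T@(np.array(target)-p)/1000
E
python3 - <<'E'
from h import *
p,R,s=tool();print(R.round(3))
im=cv2.imread("pics/top0.png");g=cv2.cvtColor(im,cv2.COLOR_BGR2GRAY)
def hc(name,u,v,w,r0,r1,z,k=3):
    S=4;c=cv2.resize(g[v-w:v+w,u-w:u+w],None,fx=S,fy=S,interpolation=cv2.INTER_CUBIC)
    h=cv2.HoughCircles(c,cv2.HOUGH_GRADIENT_ALT,1.5,8,param1=60,param2=.6,minRadius=r0*S,maxRadius=r1*S)
    for a,b,r in ([] if h is None else h[0][:k,:3]):
        U=u-w+(a+.5)/S-.5;V=v-w+(b+.5)/S-.5;X=ray("top",U,V,z);e=ray("top",U+r/S,V,z)
        print(name,round(U,1),round(V,1),X.round(1),"diam",round(2*np.linalg.norm(e-X),1))
for n,u,v in(("a",441,310),("b",343,305),("c",225,305)):
    hc(n+" boss",u,v,40,13,20,136); hc(n+" drum",u,v,45,28,38,105)
hc("stand",420,209,48,30,40,50)
hc("plunger",222,188,40,10,20,75)
hc("bowl",328,160,40,20,32,55)
# mask cross-checks
hsv=cv2.cvtColor(im,cv2.COLOR_BGR2HSV)
m=((hsv[...,1]<60)&(hsv[...,2]>90)).astype(np.uint8)
n,l,st,ce=cv2.connectedComponentsWithStats(m)
for i in range(1,n):
    if st[i][4]>300 and 170<ce[i][0]<490: print(st[i],ce[i].round(1))
cv2.imwrite("pics/crop0.png",cv2.resize(im[140:350,185:490],None,fx=2.6,fy=2.6,interpolation=cv2.INTER_CUBIC))
E
```

```text
[[ 0.233 -0.    -0.973]
 [ 0.973 -0.001  0.233]
 [-0.002 -1.    -0.   ]]
a boss 440.0 310.1 [ 466.8 -177.9  136. ] diam 51.1
a boss 440.0 310.1 [ 466.8 -177.9  136. ] diam 58.6
a drum 433.5 308.1 [ 468.  -173.6  105. ] diam 114.4
a drum 433.5 308.1 [ 468.  -173.6  105. ] diam 101.3
b boss 341.6 303.6 [477.2 -20.5 136. ] diam 52.1
b boss 352.9 307.0 [471.8 -38.5 136. ] diam 48.7
b drum 341.1 304.2 [474.4 -20.5 105. ] diam 109.0
c boss 224.8 305.1 [474.9 167.1 136. ] diam 56.9
c boss 224.8 305.1 [474.9 167.1 136. ] diam 49.6
c boss 240.1 306.2 [473.1 142.4 136. ] diam 47.5
c drum 228.8 304.2 [474.5 166.2 105. ] diam 111.1
c drum 222.4 295.2 [489.4 177.  105. ] diam 104.1
stand 421.1 209.4 [ 639.  -164.8   50. ] diam 130.3
plunger 221.8 187.8 [674.4 186.   75. ] diam 48.5
plunger 221.8 187.8 [674.4 186.   75. ] diam 58.0
bowl 327.0 159.8 [727.6   2.6  55. ] diam 95.1
[ 197  163   55   55 2283] [223.1 189.9]
[ 383  173   79   78 4712] [421.7 211.4]
[ 308  271   66   66 3422] [340.8 303.2]
[ 195  272   71   66 3592] [229.6 303.9]
[ 398  274   72   68 3790] [433.9 307.4]
```

View pics/crop0.png

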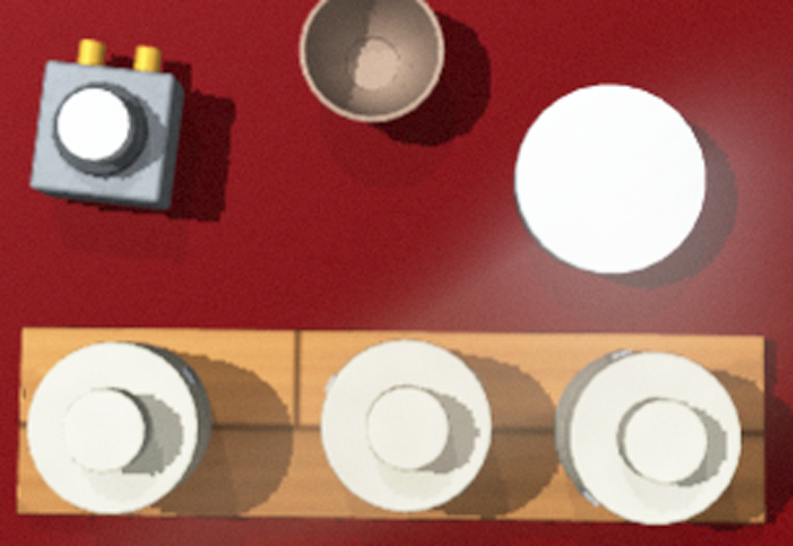

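Run:
```python
from h import *
im=cv2.imread("pics/side0.png");hsv=cv2.cvtColor(im,cv2.COLOR_BGR2HSV)
def blob(x0,x1,y0,y1,v):
    m=((hsv[...,1]<50)&(hsv[...,2]>v)).astype(np.uint8);k=np.zeros_like(m);k[y0:y1,x0:x1]=m[y0:y1,x0:x1]
    c=max(cv2.findContours(k,0,1)[0],key=cv2.contourArea);return cv2.boundingRect(c),cv2.fitEllipse(c)
print(blob(215,270,290,340,215))
for z in(65,70,75,80,85,90,95):
    X=ray("top",221.8,187.8,z);print(z,X.round(1),proj("side",X).round(1))
X=ray("top",421.1,209.4,50);print("stand side",proj("side",X).round(1),blob(255,335,180,240,200))
for n,u,v in(("a",224.8,305.1),("b",341.6,303.6),("c",440.2,309.8)):
    X=ray("top",u,v,136);print(n,X.round(1),"side",proj("side",X).round(1))
A=ray("top",224.8,305.1,136);print(rel([A[0],A[1],404]))
```

```text
((226, 300, 32, 23), ((241.32644653320312, 310.9302062988281), (21.379493713378906, 30.490684509277344), 79.72760772705078))
65 [675.9 187.8  65. ] [241.3 319.9]
70 [675.1 186.9  70. ] [241.6 317.1]
75 [674.3 185.9  75. ] [242.  314.2]
80 [673.6 184.9  80. ] [242.3 311.3]
85 [672.8 183.9  85. ] [242.7 308.4]
90 [672. 183.  90.] [243.  305.5]
95 [671.2 182.   95. ] [243.4 302.6]
stand side [295.7 198.5] ((262, 183, 65, 38), ((293.9162902832031, 201.0944366455078), (36.23965072631836, 64.29293823242188), 86.700439453125))
a [474.9 167.  136. ] side [381.8 282.1]
b [477.3 -20.4 136. ] side [380.4 206.9]
c [ 467.3 -178.2  136. ] side [385.8 160.3]
[-0.37686717  0.00051077 -0.42304213]
```

```bash
python3 -m jog '[[-0.04,0,-0.045,0,0.0854],[-0.08,0,-0.09,0,0.0854],[-0.12,0,-0.135,0,0.0854],[-0.16,0,-0.18,0,0.0854],[-0.2,0,-0.225,0,0.0854]]' 30
```

```text
clock: 0.72
tool_pos: [324.3, 383.2, 404.0]
tool_rot: [-1.312, -1.034, 1.036]
wrist_force: [0.4, 0.7, 0.5]
grip_width: 1.002
```

```bash
python3 -m jog '[[-0.045,0.02,-0.05,0,0.0854],[-0.09,0.04,-0.1,0,0.0854],[-0.135,0.06,-0.15,0,0.0854],[-0.175,0.07,-0.197,0,0.0854],[-0.175,0.07,-0.197,0,0.0854]]'
python3 - <<'E'
from h import *
print(rel([475,167,282]), ctrl.state()["joint_pos"].round(2))
E
```

```text
clock: 1.35
tool_pos: [476.4, 163.4, 333.5]
tool_rot: [-1.315, -1.029, 1.033]
wrist_force: [-0.2, 0.3, -0.1]
grip_width: 0.999
[0.0033571  0.05148552 0.00220476] [-0.86  0.08  0.47  1.93 -0.04  1.14  0.95]
```

```bash
python3 -m jog '[[0.0034,0.013,0.002,0,0.0854],[0.0034,0.026,0.002,0,0.0854],[0.0034,0.039,0.002,0,0.0854],[0.0034,0.0515,0.002,0,0.0854],[0.0034,0.0515,0.002,0,0.0854]]'
python3 - <<'E'
from h import *
print(rel([475,167,282]))
im=ctrl.camera("side");cv2.imwrite("pics/s1.png",im[180:400,280:480,::-1].repeat(3,0).repeat(3,1)[:600])
E
```

```text
clock: 1.98
tool_pos: [474.7, 167.3, 280.9]
tool_rot: [-1.314, -1.028, 1.036]
wrist_force: [0.7, -0.1, 0.9]
grip_width: 0.999
[-0.00019203 -0.00114075 -0.00040055]
```

View pics/s1.png

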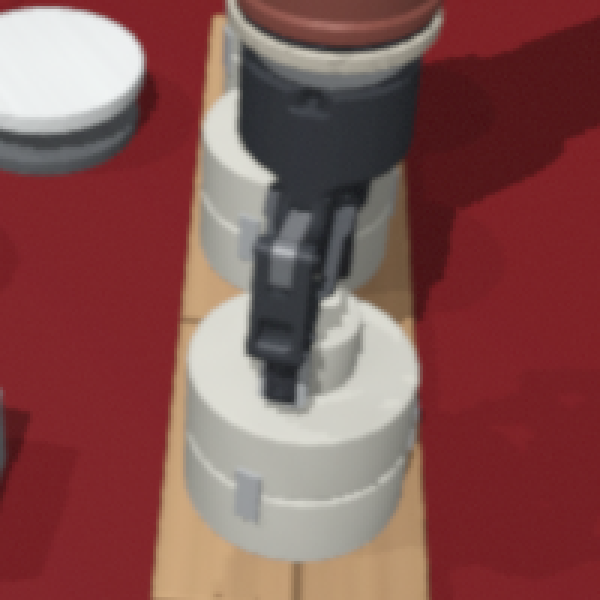

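The side view shows the gripper straddling mould_a's boss, finger near (290,380) in the crop. Closing on it now.

```bash
python3 -m jog '[[0,0,0,0,0.045],[0,0,0,0,0.045],[0,0,0,0,0.045],[0,0,0,0,0.045],[0,0,0,0,0.045]]' 50; python3 -m jog '[[0,-0.004,0,0,0.045],[0,-0.008,0,0,0.045],[0,-0.015,0,0,0.045],[0,-0.022,0,0,0.045],[0,-0.022,0,0,0.045]]'; python3 -m jog '[[0,0,0,0,0.045],[0,0,0,0,0.045],[0,0,0,0,0.045],[0,0,0,0,0.045],[0,0,0,0,0.045]]'
```

```text
clock: 2.65
tool_pos: [475.3, 167.5, 282.3]
tool_rot: [-1.314, -1.03, 1.034]
wrist_force: [-1.1, 0.9, 5.1]
grip_width: 0.597
clock: 3.28
tool_pos: [475.5, 167.6, 305.1]
tool_rot: [-1.314, -1.031, 1.032]
wrist_force: [-0.1, -0.0, -3.8]
grip_width: 0.59
clock: 3.9
tool_pos: [475.5, 167.6, 305.0]
tool_rot: [-1.314, -1.031, 1.032]
wrist_force: [-0.4, 0.0, -4.9]
grip_width: 0.594
```

About 4.4 N, so mould_a is empty. I'll put it back gently.

```bash
python3 -m jog '[[0,0.008,0,0,0.045],[0,0.014,0,0,0.045],[0,0.018,0,0,0.045],[0,0.021,0,0,0.045],[0,0.023,0,0,0.045]]'; python3 -m jog '[[0,0,0,0,0.045],[0,0,0,0,0.0854],[0,0,0,0,0.0854],[0,0,0,0,0.0854],[0,0,0,0,0.0854]]';python3 -m jog '[[0,-0.01,0,0,0.0854],[0,-0.025,0,0,0.0854],[0,-0.04,0,0,0.0854],[0,-0.055,0,0,0.0854],[0,-0.055,0,0,0.0854]]'
python3 - <<'E'
from h import *
print(rel([477,-20.5,335]))
E
```

```text
clock: 4.53
tool_pos: [475.7, 167.7, 282.3]
tool_rot: [-1.314, -1.031, 1.032]
wrist_force: [-5.6, -0.1, 12.3]
grip_width: 0.593
clock: 5.15
tool_pos: [475.8, 167.7, 282.4]
tool_rot: [-1.314, -1.032, 1.032]
wrist_force: [-0.1, 0.6, -0.1]
grip_width: 1.002
clock: 5.78
tool_pos: [476.1, 168.0, 339.0]
tool_rot: [-1.315, -1.034, 1.03]
wrist_force: [0.1, 0.2, -0.5]
grip_width: 1.002
[-0.18290658  0.00395642 -0.04539587]
```

```bash
python3 -m jog '[[-0.045,0,-0.011,0,0.0854],[-0.09,0,-0.022,0,0.0854],[-0.14,0,-0.034,0,0.0854],[-0.183,0.004,-0.0455,0,0.0854],[-0.183,0.004,-0.0455,0,0.0854]]'
python3 - <<'E'
from h import *
print(rel([477,-20.5,282.5]), ctrl.state()["joint_pos"].round(2))
E
```

```text
clock: 6.4
tool_pos: [476.6, -24.1, 334.6]
tool_rot: [-1.317, -1.029, 1.026]
wrist_force: [-0.6, 0.2, -0.2]
grip_width: 1.001
[0.00356212 0.05205512 0.00062645] [-0.67  0.01  0.64  1.99 -0.01  1.14  1.3 ]
```

```bash
python3 -m jog '[[0.0036,0.013,0.0006,0,0.0854],[0.0036,0.026,0.0006,0,0.0854],[0.0036,0.039,0.0006,0,0.0854],[0.0036,0.0515,0.0006,0,0.0854],[0.0036,0.0515,0.0006,0,0.0854]]'; python3 -m jog '[[0,0,0,0,0.045],[0,0,0,0,0.045],[0,0,0,0,0.045],[0,0,0,0,0.045],[0,0,0,0,0.045]]'; python3 -m jog '[[0,-0.004,0,0,0.045],[0,-0.008,0,0,0.045],[0,-0.015,0,0,0.045],[0,-0.022,0,0,0.045],[0,-0.022,0,0,0.045]]'; python3 -m jog '[[0,0,0,0,0.045],[0,0,0,0,0.045],[0,0,0,0,0.045],[0,0,0,0,0.045],[0,0,0,0,0.045]]'
```

```text
clock: 7.02
tool_pos: [476.6, -20.3, 281.9]
tool_rot: [-1.316, -1.027, 1.028]
wrist_force: [-0.8, -0.1, 0.1]
grip_width: 1.001
clock: 7.65
tool_pos: [476.8, -20.5, 282.5]
tool_rot: [-1.316, -1.028, 1.027]
wrist_force: [-2.7, -0.8, 7.3]
grip_width: 0.591
clock: 8.28
tool_pos: [477.0, -20.4, 305.2]
tool_rot: [-1.317, -1.029, 1.026]
wrist_force: [-0.2, -0.0, -4.3]
grip_width: 0.592
clock: 8.9
tool_pos: [477.0, -20.4, 305.1]
tool_rot: [-1.317, -1.029, 1.026]
wrist_force: [-0.2, -0.1, -3.6]
grip_width: 0.591
```

Mould_b weighs about 4 N, so it is empty too. I'll set it back and go to mould_c.

```bash
python3 -m jog '[[0,0.008,0,0,0.045],[0,0.014,0,0,0.045],[0,0.018,0,0,0.045],[0,0.0205,0,0,0.045],[0,0.0225,0,0,0.045]]'; python3 -m jog '[[0,0,0,0,0.045],[0,0,0,0,0.0854],[0,0,0,0,0.0854],[0,0,0,0,0.0854],[0,0,0,0,0.0854]]';python3 -m jog '[[0,-0.01,0,0,0.0854],[0,-0.025,0,0,0.0854],[0,-0.04,0,0,0.0854],[0,-0.055,0,0,0.0854],[0,-0.055,0,0,0.0854]]'
python3 - <<'E'
from h import *
print(rel([467,-178,335]))
E
```

```text
clock: 9.52
tool_pos: [477.1, -20.5, 282.5]
tool_rot: [-1.317, -1.029, 1.026]
wrist_force: [-0.0, -4.0, 7.7]
grip_width: 0.593
clock: 10.15
tool_pos: [477.2, -20.5, 282.6]
tool_rot: [-1.317, -1.029, 1.026]
wrist_force: [0.3, -0.0, -0.4]
grip_width: 0.997
clock: 10.78
tool_pos: [477.5, -20.4, 339.1]
tool_rot: [-1.318, -1.032, 1.024]
wrist_force: [-0.7, -0.2, 0.0]
grip_width: 0.997
[-0.15543505  0.00399991 -0.02789316]
```

```bash
python3 -m jog '[[-0.04,0,-0.007,0,0.0854],[-0.08,0,-0.014,0,0.0854],[-0.12,0,-0.021,0,0.0854],[-0.1555,0.004,-0.028,0,0.0854],[-0.1555,0.004,-0.028,0,0.0854]]'
python3 - <<'E'
from h import *
print(rel([467,-178,282.5]), ctrl.state()["joint_pos"].round(2),tool()[1].round(3))
E
```

```text
clock: 11.4
tool_pos: [466.2, -180.7, 334.5]
tool_rot: [-1.32, -1.027, 1.022]
wrist_force: [0.6, 0.6, -0.1]
grip_width: 1.003
[2.80492178e-03 5.20129446e-02 8.37289730e-05] [-0.48  0.08  0.81  1.95 -0.06  1.14  1.67] [[ 0.246  0.004 -0.969]
 [ 0.969 -0.001  0.246]
 [ 0.001 -1.    -0.004]]
```

```bash
python3 -m jog '[[0.0028,0.013,0,0,0.0854],[0.0028,0.026,0,0,0.0854],[0.0028,0.039,0,0,0.0854],[0.0028,0.0515,0,0,0.0854],[0.0028,0.0515,0,0,0.0854]]'; python3 -m jog '[[0,0,0,0,0.045],[0,0,0,0,0.045],[0,0,0,0,0.045],[0,0,0,0,0.045],[0,0,0,0,0.045]]'; python3 -m jog '[[0,-0.004,0,0,0.045],[0,-0.008,0,0,0.045],[0,-0.015,0,0,0.045],[0,-0.022,0,0,0.045],[0,-0.022,0,0,0.045]]'; python3 -m jog '[[0,0,0,0,0.045],[0,0,0,0,0.045],[0,0,0,0,0.045],[0,0,0,0,0.045],[0,0,0,0,0.045]]'
```

```text
clock: 12.02
tool_pos: [466.8, -177.7, 281.9]
tool_rot: [-1.318, -1.025, 1.023]
wrist_force: [-0.7, 0.2, 0.6]
grip_width: 0.998
clock: 12.65
tool_pos: [466.8, -178.3, 282.5]
tool_rot: [-1.32, -1.025, 1.022]
wrist_force: [-0.9, -2.5, 5.2]
grip_width: 0.594
clock: 13.28
tool_pos: [467.0, -178.3, 305.2]
tool_rot: [-1.32, -1.027, 1.022]
wrist_force: [0.4, -0.2, -6.7]
grip_width: 0.59
clock: 13.9
tool_pos: [467.0, -178.3, 305.1]
tool_rot: [-1.32, -1.027, 1.022]
wrist_force: [-0.5, -0.2, -7.7]
grip_width: 0.59
```

Mould_c reads about 7.2 N, so it is the full one. Raising it and moving it over the stand at (639,-165).

```bash
python3 -m jog '[[0,-0.01,0,0,0.045],[0,-0.025,0,0,0.045],[0,-0.035,0,0,0.045],[0,-0.045,0,0,0.045],[0,-0.045,0,0,0.045]]'
python3 - <<'E'
from h import *
print(rel([639,-165,345]))
E
```

```text
clock: 14.52
tool_pos: [467.1, -178.4, 351.1]
tool_rot: [-1.321, -1.028, 1.021]
wrist_force: [0.5, 0.2, -6.9]
grip_width: 0.592
[ 0.05534231  0.0071013  -0.1632914 ]
```

```bash
python3 -m jog '[[0.008,0,-0.024,0,0.045],[0.021,0,-0.062,0,0.045],[0.034,0,-0.1,0,0.045],[0.047,0,-0.138,0,0.045],[0.0553,0.006,-0.1633,0,0.045]]'; python3 -m jog '[[0,0,0,0,0.045],[0,0,0,0,0.045],[0,0,0,0,0.045],[0,0,0,0,0.045],[0,0,0,0,0.045]]';python3 - <<'E'
from h import *
print(rel([639,-165,311]),tool()[1].round(3)[2])
im=ctrl.camera("side");cv2.imwrite("pics/s2.png",cv2.resize(im[60:300,180:460,::-1],None,fx=2.5,fy=2.5))
E
```

```text
clock: 15.15
tool_pos: [641.0, -163.9, 345.0]
tool_rot: [-1.32, -1.029, 1.023]
wrist_force: [-0.0, -0.8, -7.2]
grip_width: 0.589
clock: 15.78
tool_pos: [640.7, -164.0, 345.3]
tool_rot: [-1.32, -1.029, 1.022]
wrist_force: [-0.3, 1.7, -7.6]
grip_width: 0.593
[-0.00141649  0.03433445  0.00163102] [ 0.001 -1.    -0.006]
```

View pics/s2.png

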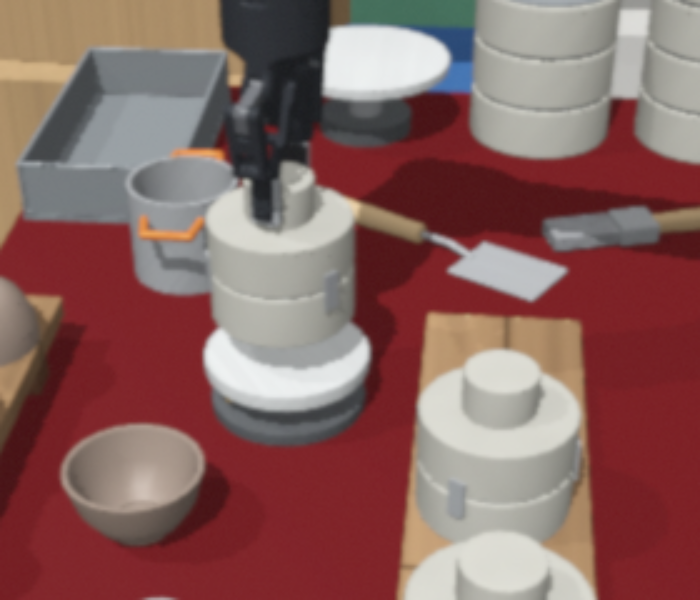

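Mould_c hangs upright over the stand: drum centre column ~282, disc ~287 in the crop, so nearly centred. Lowering slowly.

```bash
python3 -m jog '[[-0.0014,0.01,0.0016,0,0.045],[-0.0014,0.018,0.0016,0,0.045],[-0.0014,0.023,0.0016,0,0.045],[-0.0014,0.027,0.0016,0,0.045],[-0.0014,0.03,0.0016,0,0.045]]'; python3 -m jog '[[0,0.001,0,0,0.045],[0,0.002,0,0,0.045],[0,0.003,0,0,0.045],[0,0.0038,0,0,0.045],[0,0.0045,0,0,0.045]]'
```

```text
clock: 16.45
tool_pos: [639.1, -164.9, 315.0]
tool_rot: [-1.32, -1.029, 1.022]
wrist_force: [-0.1, 0.5, -7.3]
grip_width: 0.592
clock: 17.08
tool_pos: [639.3, -165.0, 310.7]
tool_rot: [-1.321, -1.03, 1.022]
wrist_force: [-0.1, 1.2, -4.6]
grip_width: 0.592
```

Touchdown has started (-4.6 N against -7.3 N). One more half millimetre, then release.

```bash
python3 -m jog '[[0,0.0004,0,0,0.045],[0,0.0006,0,0,0.045],[0,0.0006,0,0,0.045],[0,0.0006,0,0,0.0854],[0,0.0006,0,0,0.0854]]'; python3 -m jog '[[0,0,0,0,0.0854],[0,0,0,0,0.0854],[0,0,0,0,0.0854],[0,0,0,0,0.0854],[0,0,0,0,0.0854]]';python3 -m jog '[[0,-0.01,0,0,0.0854],[0,-0.025,0,0,0.0854],[0,-0.05,0,0,0.0854],[0,-0.08,0,0,0.0854],[0,-0.1,0,0,0.0854]]'
python3 - <<'E'
from h import *
p,R,s=tool();print(rel([560,20,420]),rel([673.4,184.7,420]))
E
```

```text
clock: 17.7
tool_pos: [639.5, -165.1, 310.6]
tool_rot: [-1.321, -1.03, 1.022]
wrist_force: [-0.0, -0.6, -0.3]
grip_width: 0.983
clock: 18.32
tool_pos: [639.5, -165.1, 310.6]
tool_rot: [-1.322, -1.03, 1.022]
wrist_force: [1.2, -0.2, -0.6]
grip_width: 1.004
clock: 18.95
tool_pos: [638.8, -165.3, 413.2]
tool_rot: [-1.323, -1.032, 1.02]
wrist_force: [0.1, -0.3, -0.3]
grip_width: 1.002
[ 0.16035511 -0.00777808  0.12174587] [ 0.34781043 -0.00689762  0.05213711]
```

```bash
python3 -m jog '[[0.045,0,0.006,0,0.0],[0.1,0,0.015,0,0],[0.155,0,0.023,0,0],[0.21,0,0.031,0,0],[0.265,0,0.04,0,0]]'; python3 -m jog '[[0.04,0.02,0.006,0,0],[0.083,0.05,0.012,0,0],[0.083,0.08,0.012,0,0],[0.083,0.1,0.012,0,0],[0.083,0.1,0.012,0,0]]';python3 - <<'E'
from h import *
p,R,s=tool();print(rel([673.4,184.7,173+83]))
im=ctrl.camera("top");cv2.imwrite("pics/t3.png",im[:,:,::-1])
im=ctrl.camera("side");cv2.imwrite("pics/s3.png",im[:,:,::-1])
E
```

```text
clock: 19.58
tool_pos: [664.9, 103.2, 413.8]
tool_rot: [-1.323, -1.032, 1.02]
wrist_force: [0.7, 0.1, -0.5]
grip_width: -0.003
clock: 20.2
tool_pos: [674.3, 185.6, 312.8]
tool_rot: [-1.324, -1.029, 1.021]
wrist_force: [0.5, 0.1, 0.2]
grip_width: 0.004
[-0.00106395  0.05680244  0.00118927]
```

View pics/t3.png

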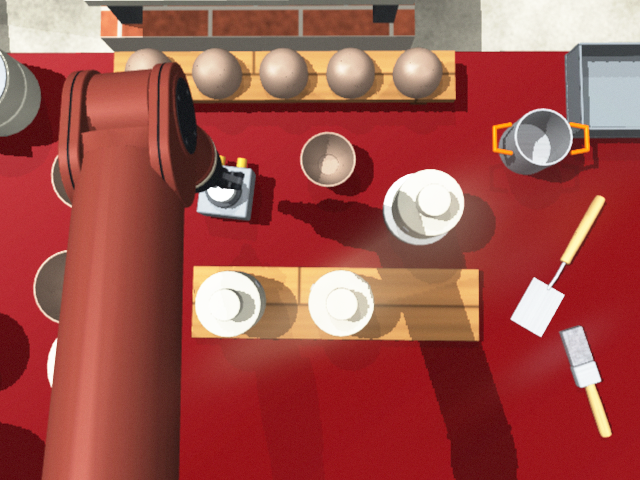

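View pics/s3.png

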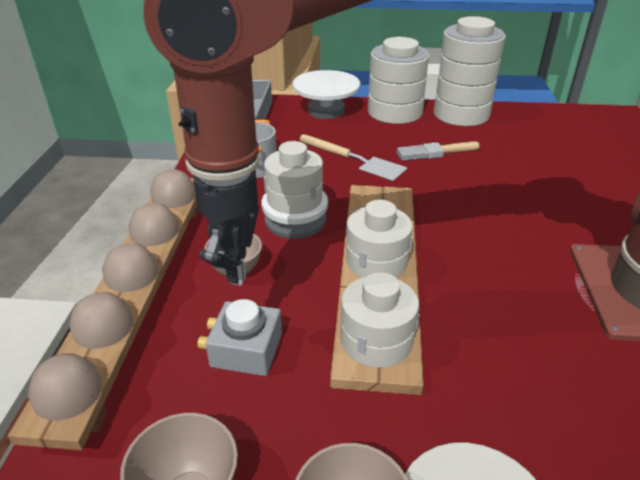

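The full mould stands on the disc (boss at (434,200) in the top view), both empties are on the board, the bowl is unmoved, and the closed fingers are above the plunger. Checking the placement numerically while descending.

```bash
python3 - <<'E'
from h import *
im=cv2.imread("pics/t3.png");g=cv2.cvtColor(im,6);S=4;u,v,w=434,200,30
c=cv2.resize(g[v-w:v+w,u-w:u+w],None,fx=S,fy=S,interpolation=2)
h=cv2.HoughCircles(c,cv2.HOUGH_GRADIENT_ALT,1.5,8,param1=60,param2=.5,minRadius=13*S,maxRadius=20*S)
for a,b,r in h[0][:3,:3]: print(ray("top",u-w+a/S-.4,v-w+b/S-.4,164).round(1),r/S)
E
python3 -m jog '[[-0.001,0.013,0.001,0,0],[-0.001,0.026,0.001,0,0],[-0.001,0.038,0.001,0,0],[-0.001,0.048,0.001,0,0],[-0.001,0.052,0.001,0,0]]'
python3 -m jog '[[0,0.003,0,0,0],[0,0.006,0,0,0],[0,0.009,0,0,0],[0,0.011,0,0,0],[0,0.012,0,0,0]]'
```

```text
[ 640.  -165.8  164. ] 15.935044
[ 632.3 -180.4  164. ] 14.890545
clock: 20.92
tool_pos: [674.2, 184.8, 262.1]
tool_rot: [-1.324, -1.031, 1.019]
wrist_force: [-0.0, -0.2, 0.2]
grip_width: -0.002
clock: 21.55
tool_pos: [674.4, 184.7, 251.0]
tool_rot: [-1.324, -1.032, 1.018]
wrist_force: [-3.5, -0.0, 7.3]
grip_width: 0.001
```

```bash
for i in 1; do python3 -m jog '[[0,0.002,0,0,0],[0,0.004,0,0,0],[0,0.005,0,0,0],[0,0.006,0,0,0],[0,0.006,0,0,0]]'; done
```

```text
clock: 22.18
tool_pos: [674.5, 184.6, 246.2]
tool_rot: [-1.324, -1.032, 1.018]
wrist_force: [-5.3, -0.7, 10.3]
grip_width: -0.001
```

```bash
python3 -m jog '[[0,0.001,0,0,0],[0,0.002,0,0,0],[0,0.003,0,0,0],[0,0.004,0,0,0],[0,0.004,0,0,0]]'
```

```text
clock: 22.8
tool_pos: [674.5, 184.4, 244.5]
tool_rot: [-1.323, -1.033, 1.017]
wrist_force: [-10.1, -1.3, 18.2]
grip_width: 0.001
```

```bash
python3 -m jog '[[0,0.001,0,0,0],[0,0.002,0,0,0],[0,0.003,0,0,0],[0,0.003,0,0,0],[0,0.003,0,0,0]]'
```

```text
clock: 23.42
tool_pos: [674.6, 184.2, 244.5]
tool_rot: [-1.322, -1.033, 1.016]
wrist_force: [-12.0, -2.3, 23.5]
grip_width: 0.003
```

The position is stuck at z=244.5 while the force rises from 18 to 23.5 N, so it is at the stop. Hold, then release.

```bash
python3 -m jog '[[0,0.003,0,0,0],[0,0.003,0,0,0],[0,0.003,0,0,0],[0,0.003,0,0,0],[0,0.003,0,0,0]]'
python3 - <<'E'
from h import *
im=ctrl.camera("side");cv2.imwrite("pics/s4.png",cv2.resize(im[130:380,170:400,::-1],None,fx=2.4,fy=2.4))
E
python3 -m jog '[[0,-0.004,0,0,0],[0,-0.01,0,0,0],[0,-0.02,0,0,0],[0,-0.04,0,0,0],[0,-0.06,0,0,0]]'; python3 -m jog '[[0,-0.02,0,0,0],[0,-0.05,0,0,0],[0,-0.08,0,0,0],[0,-0.08,0,0,0],[0,-0.08,0,0,0]]'
```

```text
clock: 24.05
tool_pos: [674.6, 183.9, 244.5]
tool_rot: [-1.321, -1.034, 1.015]
wrist_force: [-12.5, -2.1, 24.2]
grip_width: -0.0
clock: 24.72
tool_pos: [674.0, 183.6, 306.0]
tool_rot: [-1.321, -1.034, 1.014]
wrist_force: [1.4, 0.0, 0.5]
grip_width: 0.003
clock: 25.35
tool_pos: [672.9, 183.3, 386.1]
tool_rot: [-1.321, -1.034, 1.014]
wrist_force: [0.1, -0.5, -0.5]
grip_width: 0.002
```

View pics/s4.png

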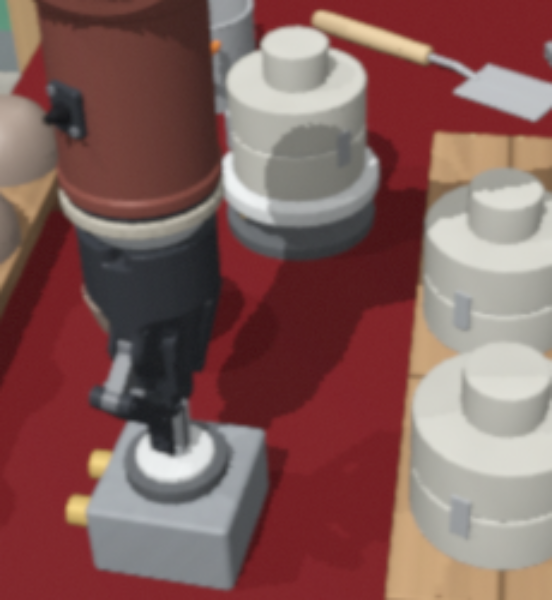

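The pressed head sits nearly flush in its collar, centre about 7 px lower than before (≈12–13 mm), and the force profile fits a hard stop. Final check, numbers only, then hand in.

Run:
```python
from h import *
im=np.ascontiguousarray(ctrl.camera("side")[:,:,::-1]);hsv=cv2.cvtColor(im,cv2.COLOR_BGR2HSV)
m=((hsv[...,1]<50)&(hsv[...,2]>215)).astype(np.uint8);k=np.zeros_like(m);k[290:340,215:270]=m[290:340,215:270]
print("plunger bbox",cv2.boundingRect(max(cv2.findContours(k,0,1)[0],key=cv2.contourArea)),"start (226,300,32,23)")
a=cv2.imread("pics/side0.png");d=cv2.absdiff(a,im)
print("bowl diff",d[232:280,204:264].mean(), "moulds a,b diff",d[270:365,340:420].mean(),d[200:280,345:415].mean())
s=ctrl.state();print(s["wrist_force"],s["clock"])
cv2.imwrite("pics/s5.png",im)
```

```text
plunger bbox (226, 300, 32, 23) start (226,300,32,23)
bowl diff 5.332407407407407 moulds a,b diff 3.721052631578947 6.612380952380953
[ 0.56831219 -0.2927033   0.47254504] 25.4
```

View pics/s5.png

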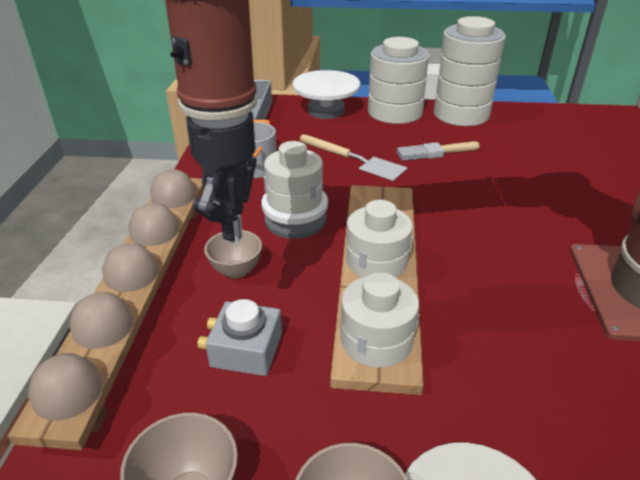

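The plunger is back at its start pixels (226,300). The full mould is upright on the stand near (294,190), the empties are on the board and the bowl is in place near (233,255). The arm is free.

```bash
python3 -c "
from bench import ctrl
ctrl.job_done()"
```

```text
the job is handed in; nothing more can be done
```

The job is handed in at about 25 s on the robot's clock. I got no verdict back.

- **Finding the full mould:** mould_a read about 4.4 N when lifted and mould_b about 4.0 N, so both are empty and went back upright on the board. Mould_c read about 7.2 N, so it is the full one.
- **Placing it:** mould_c stands upright on the stand. The top camera puts its centre about 1.5 mm from the stand's centre.
- **Pressing the valve:** the plunger travel is inferred, as there is no direct reading. The fingers stopped at a fixed height while the force rose to 18–24 N, and I held it there for over a second. The side picture showed the plunger head about 12–13 mm down.
- **Last checks:** the plunger is back at its starting pixels, the bowl and both empty moulds look unmoved, and the wrist force is near zero with the arm clear. Nothing failed. One oddity was a second, off-centre circle in the check of mould_c's position; I ignored it because it looked like a shadow edge.

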